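Unload the bench photometer

TASK

The reading on the photometer is finished. Press the release tab in front of its hood down gently, by feel, just until the hood lets go, and let the hood spring right up by itself without touching it on its way. Then lift the sample vial out of the cell and set it down gently into the empty place of the wooden vial rack, upright and fully home, leaving the hood open and everything else on the bench where it is.

Things in the scene. Friction and masses are not known exactly. Their poses are not given: they have to be found in the camera images.
- photometer: Bench photometer, white housing 238 (x) x 200 (y) x 96 mm high (rear deck), fixed to the bench. Origin: centre of its underside; z up; its front (sloped panel with display and keys) faces its -x. A grey hood covers the cell on the deck, x = 0 to 105 mm, top 140 mm high; the release tab is just in front of the hood. Put no more than 12 N on any part of it.
- tab (a point): Point on the housing at x = -32, y = 0, z = 116 mm of the photometer: the place to press straight down on the grey release tab, on the top of its thumb ridge, a bar 36 mm long (y) and 6 mm thick on a plate 3.5 mm lower. The ridge's true height is set by a screw and not measured: anywhere from 5 mm below to 5 mm above it. The latch hook is 18 to 29 mm behind (+x), 17 mm higher: keep off.
- cell (a point): Point on the housing, in the middle of the mouth of the cell, on the deck under the hood (x = +30, y = 0, z = 96 mm of the photometer). The cell is a round upright hole 26.5 mm wide and 38 mm deep. How the tab works: a sprung rocker; at the ridge it needs about 2 N to start, 4.5 N when it lets the hood go after some 4.5 mm; after 5 mm it meets a hard stop.
- hood_hinge (a joint): Angle of the cell hood: -0.01 to 0.01 latched shut, 1.6 rad fully open (straight up behind the cell). Once unlatched, a damped spring lifts it in 1 to 2 s and holds it open.
- hood: The grey hood, 105 x 92 x 40 mm, open below, weak spring, 0.1 kg. Origin on its hinge axis, middle of its rear bottom edge (x = +105, z = 100 mm of the photometer); when shut its axes are the photometer's and its front lies 105 mm away at -x (a small lip 6 mm more). Opening, it turns up and back, sweeping 112 mm round the hinge, never further forward than the lip.
- vial: The sample vial standing in the photometer's cell, hidden by the hood until it opens: round clear glass, 24 mm across, with a black ribbed screw cap 25 mm across and 16 mm high; 70 mm tall in all, about 45 g, its foot bevelled 2.5 mm. Origin: centre of its underside; z along its axis, up. It stands on the cell's floor, its top 32 mm above the deck, loose with about 1 mm play all round.
- rack: Wooden vial rack, a block 215 (x) x 52 (y) x 45 mm high, fixed. Origin: centre of its underside. Five round holes along its x axis at x = -80, -40, 0, +40, +80 mm, each 27 mm wide, 32 mm deep (floor 13 mm above the bench). Four hold vials; one is empty. A vial fully home stands 38 mm out of the rack.
- free_place: The empty hole of the rack: origin at the centre of the hole's floor (a cork pad), 32 mm below the rack's upper face.
- vial_a: Another vial of the same kind, standing in the rack; origin at the centre of its underside. Leave it where it is.
- vial_b: Another such vial in the rack; leave it.
- vial_c: Another such vial in the rack; leave it.
- vial_d: Another such vial in the rack; leave it.
- small_jar: Small white jar with blue cap, 38 mm across, 62 mm tall, between photometer and rack; origin under its centre. Leave it.
- marker: White marker pen with black cap, 125 mm long, 13 mm thick, lying between photometer and rack, along its x axis; origin under its middle. Leave it.
- jar: White jar with blue cap, 68 mm across, 105 mm tall; origin under its centre. Leave it.
- amber: Amber bottle with black cap, 56 mm across, 125 mm tall; origin under its centre. Leave it.
- drop_bottle: White bottle with black cap, 44 mm across, 85 mm tall; origin under its centre. Leave it.
- beaker: Empty glass beaker, 68 mm across, 85 mm tall; origin under its centre. Leave it.

How it is judged (in metres and radians):
On the way, in this order (a step that is already met when the one before it is completed fails the run):
1. the hood has sprung fully open (past 1.45 rad) (value of joint hood_hinge above 1.45 rad), for 0.2 s.
2. the sample vial has been lifted clear of the cell (z of vial in the frame of photometer above 0.1 m), for 0.1 s.
At the end, for the whole second after the job is handed in: The sample vial stands released and still in the rack's empty hole: within 4 mm of its axis, its foot within 3 mm of the hole's floor, within 0.1 rad of upright; the hood is still open past 1.45 rad (horizontal distance between vial and free_place below 0.004 m and z of vial in the frame of free_place between -0.003 and 0.003 m and angle between vial's own z axis and vertical below 0.1 rad and linear speed of vial below 0.02 m/s and value of joint hood_hinge above 1.45 rad); the robot touches nothing.
It fails at once if the robot presses on the photometer (tab, hood or housing) with more than 12 N (contact force between any of the fingers, the arm and photometer above 12 N).
It fails at once if the robot touches the hood (more than 1 N) before it is fully open (1.45 rad) (value of joint hood_hinge below 1.45 rad and contact force between any of the fingers, the arm and hood above 1 N).
It fails at once if the glass sample vial is knocked or forced: more than 30 N between it and the rack or the photometer (contact force between vial and rack above 30 N or contact force between vial and photometer above 30 N).
It fails at once if the vial is dropped into the rack's hole instead of being set down (faster than 0.35 m/s inside the hole, a fall of over 6 mm) (horizontal distance between vial and free_place below 0.015 m and z of vial in the frame of free_place below 0.03 m and linear speed of vial above 0.35 m/s).
It fails at once if another vial or a bystander on the bench is moved more than 15 mm (distance of any of vial_a, vial_b, vial_c, vial_d, small_jar, marker, jar, amber, drop_bottle, beaker from where it was at the start of the episode above 0.015 m).
It also fails if it takes over 61 s, if anything falls off the work surface, if the arm or the gripper's body presses on something with over 40 N, if the wrist force passes 120 N, or if a joint passes its speed limit or range.

ROBOT

A 6-joint arm with a two-finger parallel gripper is mounted at the origin on the work surface. World frame = base frame: x ahead of the robot, y to its left, z up, the work surface at z = 0. Lengths are in mm, angles in rad, forces in N, time in s.
With the tool pointing down it reaches from about 350 to 975 mm from the base axis. Payload 7.1 kg.
Tool frame: the origin (TCP) lies on the centre line of the jaws, within the pads' length; the fingertips stand 25 mm ahead of it and the grasp point (between the pads) lies 6 mm ahead of it (robot.tips_ahead is the distance from the TCP to the fingertips, in mm); z points along the fingers, y is the direction in which the jaws open and shut (so a half turn about z gives the same grasp; the last joint's range is limited). The gripper opens to 88 mm and grips with 3 to 60 N. Pads are 20 mm wide; open, the fingers measure 115 mm over their backs; the gripper's body (75 mm by 178 mm) begins 61 mm behind the grasp point.
Start: joints at [1.197, 0.423, 1.63, -0, 1.089, -0.019], TCP at [217.095, 586.067, 247.675] pointing down, gripper open.
Joint ranges: [-3, 3], [-0.9, 2.11], [0.09, 2.58], [-1.31, 4.45], [0.11, 2.69], [-2.54, 2.54]. Speed limits (rad/s): [2.39, 2.39, 3.01, 3.14, 3.14, 3.14].

INTERFACE

Orientations are given as a rotation vector (axis times angle).
In Python, from bench import robot gives the robot as it stands.
- The arm moves only by the tool arm_command, never from a script. Its argument "deltas" is a list of rows, each a list of 6 numbers: the shift along the tool's x, y, z as a fraction of full scale, then the turn, a rotation vector about the tool's x, y, z as a fraction of full scale. In form: [[tx, ty, tz, ax, ay, az], ...]. A call has 1 to 10 rows; each row shifts and turns the commanded pose from where the row before left it, along the tool's axes as they then stand; what a row does not reach is not made up. Full scale, the value 1, is 25 mm for a shift and 60 degrees for a turn. A row lasts 1/12 s, in which the tool goes at most 41.7 mm and 7.16 degrees, less where a joint would pass 70% of its speed; a pose out of reach is approached as far as the arm can. A call with a number of a shift or a turn outside -1 to 1 is refused whole. A call with a gripper value outside its range is refused whole. "claw" is the gripper command: -1 is fully open, 1 is shut, values between are in proportion, set as the call begins (left out, the last holds). The fingers move at their own pace and stop on an object; "squeeze" is the grip in N (left out, the last holds). Time passes only in rows, so rows that do not move let the fingers close. It gives the time, the measured TCP pose, the force and the opening at its end, in the units of the state.
- robot.read_state(): the state, without advancing time (a new reading comes with each control period).
- robot.camera(name): name is "side" or "top" or "wrist"; returns a dict with "color" (480x640x3 uint8, red, green, blue), "K" (3x3 intrinsics, pixels), "R" (3x3) and "t" (3): a world point X has camera coordinates R X + t. Camera axes: x right, y down, z forward; pixel columns grow to the right and rows downward; lengths in mm; the calibration is good to about 2 mm. A picture is of the moment at which its call begins. There is no depth.
- robot.close_job(): hands the job in, once; it reports no verdict.
The state is a dict: "t": time; "joints": joint angles; "qd": joint speeds; "joint_efforts": joint torques, N m; "position": TCP position; "orientation": TCP orientation; "wrist_force": force on the tool from outside, world axes, zero at the start; "ft_torque": the same for the moment, N m; "gripper_width": finger opening in mm.
Only numpy, scipy, OpenCV 4.12 (cv2) and the standard library are available. Lean on these libraries where they do the work, as an engineer would, in place of code of your own. Each camera call takes 0.05 s, during which the arm holds its last target.

## Working session

There is one attempt and no reset: what is moved stays moved. The work goes in short steps, Python scripts to look and compute and a tool call to move; the robot and the scene stay as the last step left them, time stands still between calls to the robot, and variables do not carry over. Pictures are saved under pics/ and viewed, and the job is handed in when it is done.

Besides the shell and the picture viewer there is one more tool, called after "Emit:" by a JSON object that holds its "op" and its "data", one argument or row to a line. arm_command: Moves the arm, as the interface text tells. Shift numbers are shares of 25 mm and turn numbers shares of 60 degrees, none past 1 either way. Its arguments: {"type":"object","properties":{"deltas":{"type":"array","items":{"type":"array","items":{"type":"number","minimum":-1,"maximum":1}}},"claw":{"type":"number"},"squeeze":{"type":"number"}},"required":["deltas"]}

```bash
mkdir -p pics; ls; python3 - <<'E'
from bench import robot
import cv2
s=robot.read_state();print({k:s[k] for k in('t','position','orientation','wrist_force','gripper_width')},robot.tips_ahead)
for n in('side','top','wrist'):
    c=robot.camera(n);cv2.imwrite(f'pics/{n}0.png',c['color'][:,:,::-1]);print(n,c['K'].round(1).tolist(),c['R'].round(3).tolist(),c['t'].round(1).tolist())
E
```

```text
pics
{'t': 0.0, 'position': array([216.90440922, 585.59953332, 246.89094237]), 'orientation': array([-5.54350436e-01, -3.09196140e+00,  2.38558836e-03]), 'wrist_force': array([1.17369733, 0.86312449, 0.13179106]), 'gripper_width': 87.82104016010094} 25.0
side [[576.8, 0.0, 328.9], [0.0, 576.8, 231.6], [0.0, 0.0, 1.0]] [[-0.988, -0.155, 0.008], [-0.121, 0.742, -0.659], [0.096, -0.652, -0.752]] [514.2, 127.7, 1282.4]
top [[471.9, 0.0, 321.6], [0.0, 471.9, 232.8], [0.0, 0.0, 1.0]] [[0.003, -1.0, 0.01], [-0.987, -0.005, -0.163], [0.163, -0.01, -0.987]] [-43.3, 549.1, 1318.3]
wrist [[380.6, 0.0, 318.0], [0.0, 380.6, 240.8], [0.0, 0.0, 1.0]] [[0.348, 0.937, -0.003], [0.892, -0.331, 0.307], [0.286, -0.11, -0.952]] [-623.5, -36.9, 392.8]
```

View pics/side0.png

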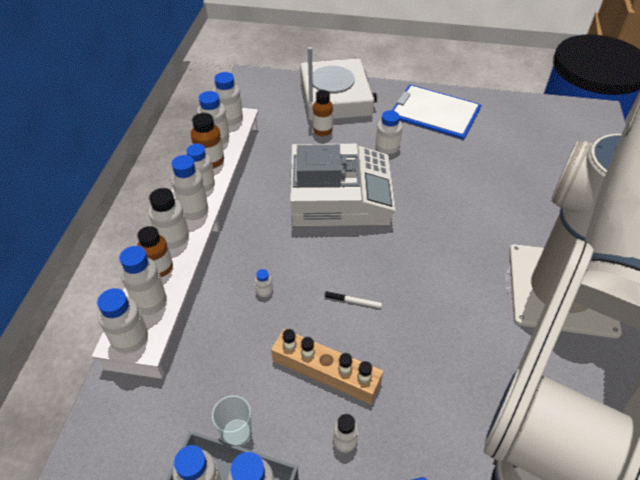

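View pics/top0.png

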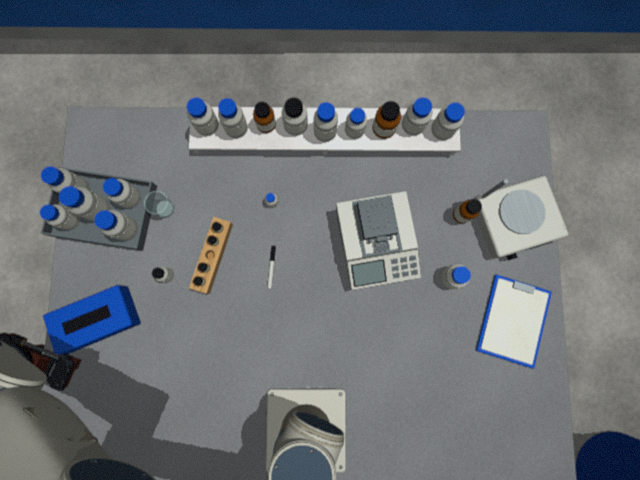

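View pics/wrist0.png

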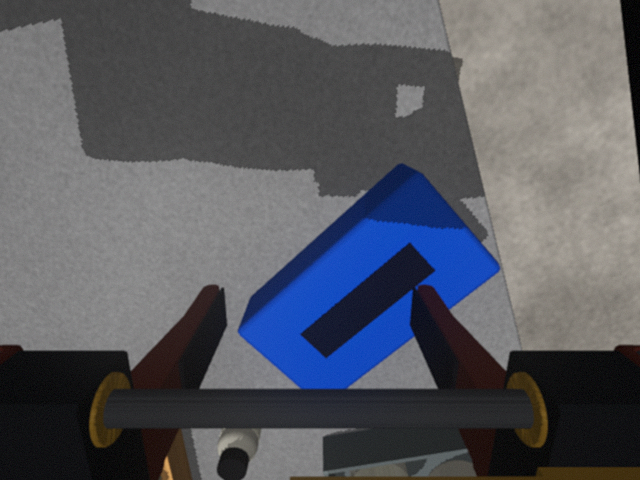

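The top view shows the photometer near (380,240), its front toward the robot, and the rack near (210,256) with the empty hole in the middle. Zooming in on both.

```bash
python3 - <<'E'
import cv2
a=cv2.imread('pics/top0.png');b=cv2.imread('pics/side0.png')
cv2.imwrite('pics/tz.png',cv2.resize(a[180:300,320:440],None,fx=5,fy=5,interpolation=cv2.INTER_CUBIC))
cv2.imwrite('pics/tr.png',cv2.resize(a[205:305,170:290],None,fx=6,fy=6,interpolation=cv2.INTER_CUBIC))
cv2.imwrite('pics/sz.png',cv2.resize(b[130:240,280:400],None,fx=5,fy=5,interpolation=cv2.INTER_CUBIC))
E
```

```text
(no output)
```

View pics/tz.png

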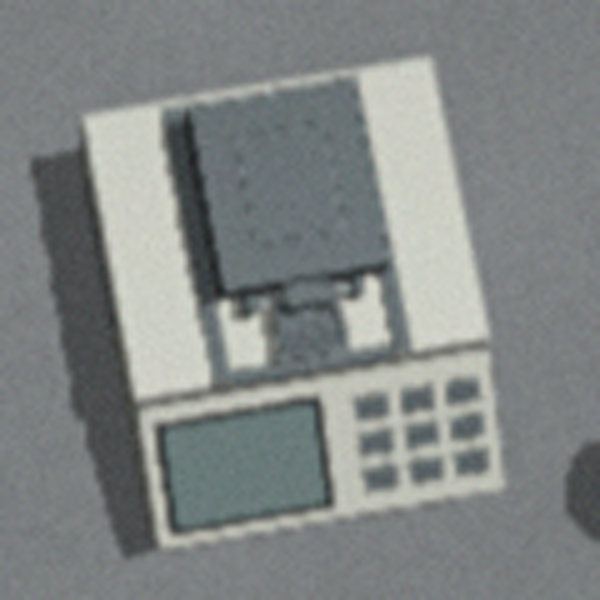

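View pics/tr.png

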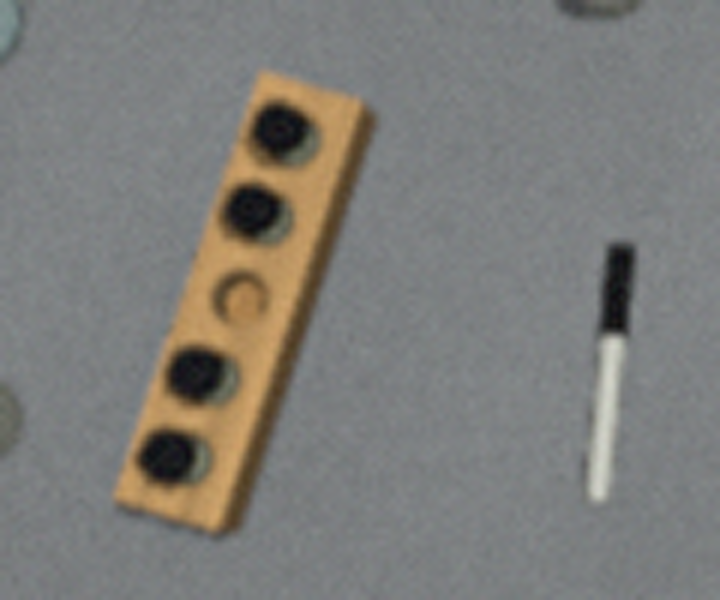

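View pics/sz.png

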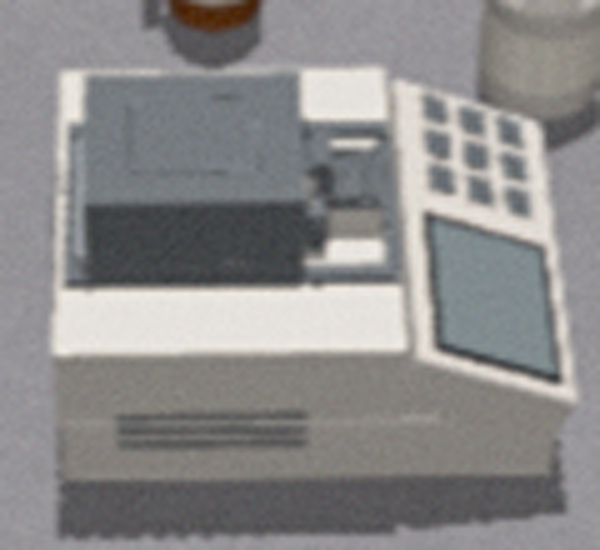

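```bash
cat > h.py <<'E'
import numpy as np,cv2
from bench import robot
from scipy.spatial.transform import Rotation as Ro
def cast(c,u,v,z):
    p=np.atleast_2d(np.c_[u,v]); K,R,t=map(np.asarray,(c['K'],c['R'],c['t']))
    d=(np.linalg.inv(K)@np.c_[p,np.ones(len(p))].T).T@R; C=-R.T@t
    return C+d*((z-C[2])/d[:,2])[:,None]
def proj(c,X):
    q=(np.atleast_2d(X)@np.asarray(c['R']).T+c['t'])@np.asarray(c['K']).T
    return q[:,:2]/q[:,2:]
def dev(target,yawx):
    """row-units total to go from measured pose to target TCP (tool down, tool x at yawx deg)"""
    s=robot.read_state();R=Ro.from_rotvec(s['orientation']).as_matrix()
    d=R.T@(np.array(target)-s['position']);a=np.radians(yawx)
    Rt=np.array([[np.cos(a),np.sin(a),0],[np.sin(a),-np.cos(a),0],[0,0,-1]])
    r=Ro.from_matrix(R.T@Rt).as_rotvec()
    print('pos',s['position'].round(1),'shift units',(d/25).round(2),'turn units',(r/np.radians(60)).round(3),'deg',np.degrees(r).round(1),'F',s['wrist_force'].round(2))
E
python3 - <<'E'
from h import *
s=robot.read_state();R=Ro.from_rotvec(s['orientation']).as_matrix()
w=robot.camera('wrist');print('cam in tool',R.T@(-w['R'].T@w['t']-s['position']))
print('cam axes in tool',(w['R']@R).round(2).tolist())
c=robot.camera('top');sd=robot.camera('side')
T=lambda L:np.array(L)/5+[320,180]-.4
S=lambda L:np.array(L)/5+[280,130]-.4
Q=lambda L:np.array(L)/6+[170,205]-.4
t=T([(85,112),(433,57),(490,340),(135,400)]);print('deck top',cast(c,t[:,0],t[:,1],96).round(1).tolist())
t=S([(58,72),(387,67),(405,352),(53,355)]);print('deck side',cast(sd,t[:,0],t[:,1],96).round(1).tolist())
t=T([(188,110),(355,77),(390,265),(222,297)]);print('hood top',cast(c,t[:,0],t[:,1],140).round(1).tolist())
t=Q([(281,129),(252,211),(197,374),(168,456)]);p=cast(c,t[:,0],t[:,1],83);print('caps',p.round(1).tolist(),p.mean(0))
t=Q([(262,70),(373,103),(225,535),(115,500)]);p=cast(c,t[:,0],t[:,1],45);print('rack',p.round(1).tolist(),p.mean(0))
t=Q([(240,298)]);print('hole',cast(c,t[:,0],t[:,1],45))
E
```

```text
cam in tool [ 8.46376247e+01  6.60357923e-02 -1.36307051e+02]
cam axes in tool [[-0.0, 1.0, 0.0], [-0.95, -0.0, -0.31], [-0.31, -0.0, 0.95]]
deck top [[628.9, -82.7, 96.0], [661.8, -279.6, 96.0], [500.6, -307.0, 96.0], [466.4, -109.9, 96.0]]
deck side [[660.6, -276.4, 96.0], [497.3, -307.4, 96.0], [464.4, -108.8, 96.0], [623.6, -80.7, 96.0]]
hood top [[620.1, -136.8, 140.0], [639.0, -228.1, 140.0], [535.2, -244.8, 140.0], [517.3, -154.1, 140.0]]
caps [[560.8, 254.6, 83.0], [521.9, 266.5, 83.0], [445.8, 288.7, 83.0], [408.0, 300.4, 83.0]] [484.14677823 277.54572088  83.        ]
rack [[596.5, 273.1, 45.0], [580.6, 219.0, 45.0], [373.4, 281.5, 45.0], [389.6, 333.9, 45.0]] [485.04114893 276.84214175  45.        ]
hole [[485.62987564 279.07675859  45.        ]]
```

```bash
python3 - <<'E'
from h import *
s=robot.read_state();print(s['t'])
dev([460,-211,230],190)
E
```

```text
0.3
pos [217.  585.9 247.4] shift units [-20.19 -26.51   0.71] turn units [-0.001 -0.    -0.505] deg [ -0.   -0.  -30.3] F [-0.83  0.28 -0.24]
```

Emit:
{"op": "arm_command", "data": {
  "deltas": [
    [-0.67,-0.88,0,0,0,0],
    [-0.67,-0.88,0,0,0,0],
    [-0.67,-0.88,0,0,0,0],
    [-0.67,-0.88,0,0,0,0],
    [-0.67,-0.88,0,0,0,0],
    [-0.67,-0.88,0,0,0,0],
    [-0.67,-0.88,0,0,0,0],
    [-0.67,-0.88,0,0,0,0],
    [-0.67,-0.88,0,0,0,0],
    [-0.67,-0.88,0,0,0,0]
  ],
  "claw": 1,
  "squeeze": 10
}}

```text
t: 1.13
position: [297.9, 320.3, 247.8]
orientation: [0.554, 3.092, 0.0]
wrist_force: [-0.4, 0.0, -1.1]
gripper_width: 23.9
```

Emit:
{"op": "arm_command", "data": {
  "deltas": [
    [-0.67,-0.88,0,0,0,0],
    [-0.67,-0.88,0,0,0,0],
    [-0.67,-0.88,0,0,0,0],
    [-0.67,-0.88,0,0,0,0],
    [-0.67,-0.88,0,0,0,0],
    [-0.67,-0.88,0,0,0,0],
    [-0.67,-0.88,0,0,0,0],
    [-0.67,-0.88,0,0,0,0],
    [-0.67,-0.88,0,0,0,0],
    [-0.67,-0.88,0,0,0,0]
  ]
}}

```text
t: 1.97
position: [378.6, 55.8, 247.9]
orientation: [0.554, 3.092, 0.0]
wrist_force: [0.4, 0.4, -1.1]
gripper_width: 0.4
```

Emit:
{"op": "arm_command", "data": {
  "deltas": [
    [-0.67,-0.88,0,0,0,0],
    [-0.67,-0.88,0,0,0,0],
    [-0.67,-0.88,0,0,0,0],
    [-0.67,-0.88,0,0,0,0],
    [-0.67,-0.88,0,0,0,0],
    [-0.67,-0.88,0,0,0,0],
    [-0.67,-0.88,0,0,0,0],
    [-0.67,-0.88,0,0,0,0],
    [-0.67,-0.88,0,0,0,0],
    [-0.67,-0.88,0,0,0,0]
  ]
}}

```text
t: 2.8
position: [459.2, -208.9, 247.7]
orientation: [0.555, 3.092, 0.0]
wrist_force: [-0.1, 0.8, 0.5]
gripper_width: 0.6
```

Emit:
{"op": "arm_command", "data": {
  "deltas": [
    [0,0,0,0,0,-0.1],
    [0,0,0,0,0,-0.1],
    [0,0,0,0,0,-0.1],
    [0,0,0,0,0,-0.1],
    [0,0,0,0,0,-0.1],
    [0,0,0,0,0,0],
    [0,0,0,0,0,0]
  ]
}}

```text
t: 3.38
position: [459.0, -207.4, 247.7]
orientation: [-0.26, 3.131, -0.0]
wrist_force: [-0.1, 0.2, -0.0]
gripper_width: 0.1
```

```bash
python3 - <<'E'
from h import *
s=robot.read_state();print(s['t'],s['joints'].round(2),s['gripper_width'])
w=robot.camera('wrist');cv2.imwrite('pics/w1.png',w['color'][:,:,::-1])
np.save('w1.npy',w,allow_pickle=True)
P=np.array([526.4,-200.0,0]);a=np.radians(10);Rp=Ro.from_euler('z',a).as_matrix()
for n,X in dict(tabL=(-32,18,116),tabR=(-32,-18,116),deckL=(119,100,96),hookm=(-14,0,133),hoodL=(0,46,140),hoodR=(0,-46,140),hrL=(105,46,140)).items(): print(n,proj(w,P+Rp@np.array(X)).round(1))
dev([494.8,-205.5,185],190)
E
```

```text
3.3833 [-0.45  0.25  1.89  0.    1.   -2.18] 0.06481968488093336
tabL [[336.9 283.1]]
tabR [[290.  283.5]]
deckL [[422.6 421.4]]
hookm [[313.4 315.1]]
hoodL [[376.4 336.4]]
hoodR [[250.9 337.4]]
hrL [[371.6 448.9]]
pos [ 459.  -207.4  247.7] shift units [-1.43 -0.16  2.51] turn units [-0.     0.    -0.009] deg [-0.   0.  -0.5] F [-0.08  0.62 -0.01]
```

View pics/w1.png

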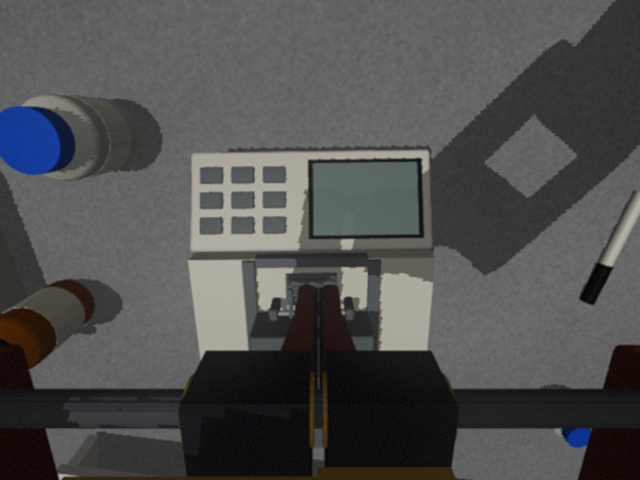

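```bash
python3 - <<'E'
import cv2
a=cv2.imread('pics/w1.png')
cv2.imwrite('pics/w1z.png',cv2.resize(a[240:350,180:440],None,fx=3,fy=3,interpolation=cv2.INTER_CUBIC))
E
```

```text
(no output)
```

View pics/w1z.png

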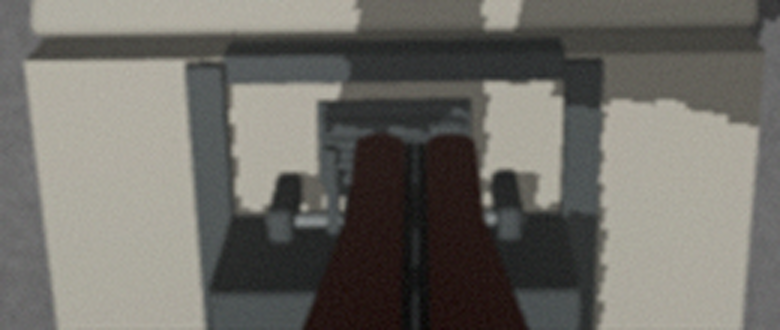

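```bash
python3 - <<'E'
from h import *
dev([492.9,-206.9,155],190)
E
```

```text
pos [ 459.  -207.4  247.7] shift units [-1.34 -0.21  3.71] turn units [-0.     0.    -0.009] deg [-0.   0.  -0.5] F [-0.08  0.62 -0.01]
```

Emit:
{"op": "arm_command", "data": {
  "deltas": [
    [-0.67,-0.1,0,0,0,-0.009],
    [-0.67,-0.1,0,0,0,0],
    [0,0,0.9,0,0,0],
    [0,0,0.9,0,0,0],
    [0,0,0.9,0,0,0],
    [0,0,0.5,0,0,0],
    [0,0,0.3,0,0,0],
    [0,0,0.2,0,0,0],
    [0,0,0,0,0,0],
    [0,0,0,0,0,0]
  ]
}}

```text
t: 4.27
position: [493.3, -206.7, 155.7]
orientation: [-0.278, 3.129, -0.001]
wrist_force: [-0.5, -0.4, 0.7]
gripper_width: 0.3
```

```bash
python3 - <<'E'
from h import *
dev([492.9,-206.9,155],190)
for n in('side','wrist'):
    w=robot.camera(n);cv2.imwrite(f'pics/{n}2.png',w['color'][:,:,::-1])
    s=w['color'][:,:,::-1]
    s=s[120:240,280:400] if n=='side' else s[200:340,180:440]
    cv2.imwrite(f'pics/{n}2z.png',cv2.resize(s,None,fx=5 if n=='side' else 3,fy=5 if n=='side' else 3,interpolation=cv2.INTER_CUBIC))
E
```

```text
pos [ 493.3 -206.7  155.7] shift units [ 0.02 -0.01  0.03] turn units [-0.     0.001  0.003] deg [-0.   0.   0.2] F [-0.54 -0.36  0.66]
```

View pics/side2z.png

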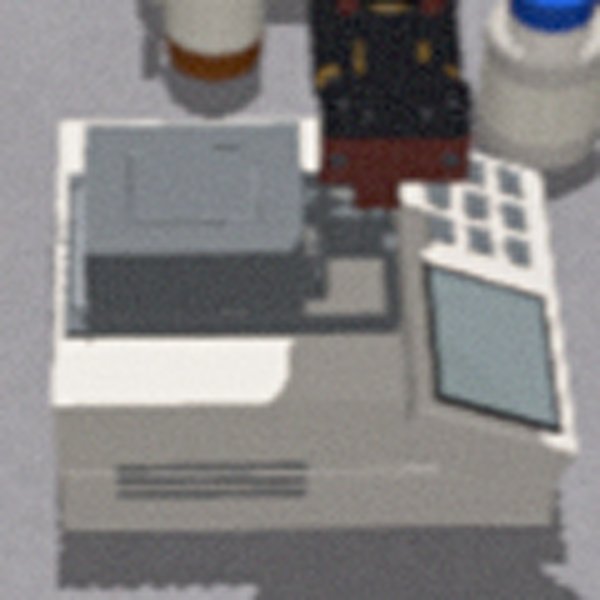

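View pics/wrist2z.png

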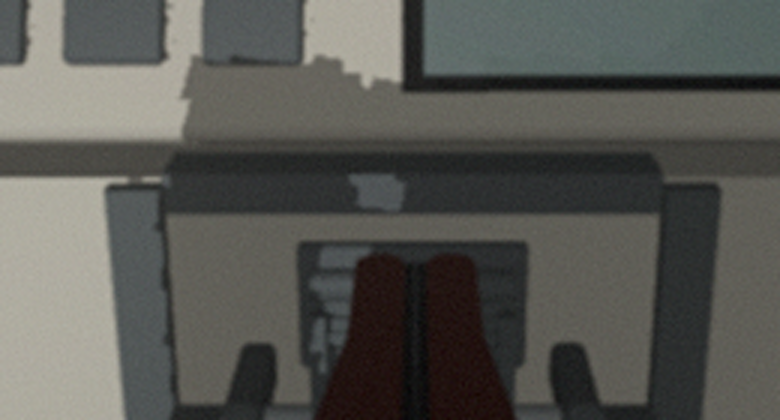

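```bash
python3 - <<'E'
from h import *
w=robot.camera('wrist')
P=np.array([526.4,-200.5,0]);Rp=Ro.from_euler('z',10,degrees=True).as_matrix()
for r,z in((242,112.5),(185,96),(212,96),(265,112),(275,116),(295,116),(318,116)):
    X=cast(w,180+412/3,200+r/3,z)[0];print(r,z,(Rp.T@(X-P)).round(1))
for x in(-35,-29):print(x,(proj(w,P+Rp@np.array([x,0,116]))-[180,200])*3)
E
```

```text
242 112.5 [-38.8  -1.3 112.5]
185 96 [-42.9  -1.4  96. ]
212 96 [-37.5  -1.4  96. ]
265 112 [-34.2  -1.3 112. ]
275 116 [-34.2  -1.3 116. ]
295 116 [-30.5  -1.3 116. ]
318 116 [-26.1  -1.3 116. ]
-35 [[419.52645628 270.95068284]]
-29 [[419.39912827 302.94341175]]
```

```bash
python3 - <<'E'
import cv2
a=cv2.imread('pics/wrist2.png')
s=a[270:340,250:390];s=cv2.convertScaleAbs(s,alpha=2)
cv2.imwrite('pics/w2zz.png',cv2.resize(s,None,fx=5,fy=5,interpolation=cv2.INTER_CUBIC))
E
```

```text
(no output)
```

View pics/w2zz.png

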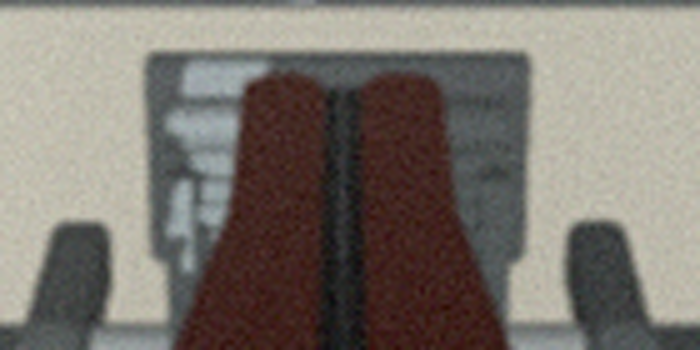

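Emit:
{"op": "arm_command", "data": {
  "deltas": [
    [0,0,0.1,0,0,0],
    [0,0,0.1,0,0,0],
    [0,0,0.1,0,0,0],
    [0,0,0.05,0,0,0],
    [0,0,0,0,0,0],
    [0,0,0,0,0,0]
  ]
}}

```text
t: 4.92
position: [492.8, -206.5, 146.3]
orientation: [0.28, -3.129, -0.0]
wrist_force: [0.1, -0.9, 1.0]
gripper_width: 0.4
```

Emit:
{"op": "arm_command", "data": {
  "deltas": [
    [0,0,0.02,0,0,0],
    [0,0,0.02,0,0,0],
    [0,0,0,0,0,0]
  ]
}}

```text
t: 5.17
position: [492.8, -206.5, 145.4]
orientation: [0.28, -3.129, -0.0]
wrist_force: [0.6, -0.4, -0.2]
gripper_width: 0.3
```

Emit:
{"op": "arm_command", "data": {
  "deltas": [
    [0,0,0.02,0,0,0],
    [0,0,0.02,0,0,0],
    [0,0,0,0,0,0]
  ]
}}

```text
t: 5.42
position: [492.8, -206.5, 144.4]
orientation: [0.28, -3.129, -0.0]
wrist_force: [-0.1, 0.2, 0.1]
gripper_width: 0.6
```

Emit:
{"op": "arm_command", "data": {
  "deltas": [
    [0,0,0.02,0,0,0],
    [0,0,0.02,0,0,0],
    [0,0,0,0,0,0]
  ]
}}

```text
t: 5.67
position: [492.8, -206.5, 143.3]
orientation: [0.279, -3.129, -0.0]
wrist_force: [0.4, 0.9, 0.7]
gripper_width: 0.6
```

Emit:
{"op": "arm_command", "data": {
  "deltas": [
    [0,0,0.02,0,0,0],
    [0,0,0.02,0,0,0],
    [0,0,0,0,0,0]
  ]
}}

```text
t: 5.92
position: [492.8, -206.5, 142.3]
orientation: [0.279, -3.129, -0.0]
wrist_force: [-0.1, 0.1, 0.9]
gripper_width: 0.5
```

Emit:
{"op": "arm_command", "data": {
  "deltas": [
    [0,0,0.02,0,0,0],
    [0,0,0.02,0,0,0],
    [0,0,0,0,0,0]
  ]
}}

```text
t: 6.17
position: [492.9, -206.6, 141.5]
orientation: [-0.28, 3.129, -0.0]
wrist_force: [-0.2, 0.1, 1.8]
gripper_width: 0.6
```

Possibly touching now (tips near 116.5).

Emit:
{"op": "arm_command", "data": {
  "deltas": [
    [0,0,0,0,0,0]
  ]
}}

```text
t: 6.25
position: [492.9, -206.6, 141.6]
orientation: [-0.28, 3.129, -0.0]
wrist_force: [-0.9, 0.4, 1.5]
gripper_width: 0.7
```

Emit:
{"op": "arm_command", "data": {
  "deltas": [
    [0,0,0.02,0,0,0],
    [0,0,0,0,0,0]
  ]
}}

```text
t: 6.42
position: [492.9, -206.6, 141.0]
orientation: [-0.28, 3.129, -0.0]
wrist_force: [0.3, 0.4, 2.9]
gripper_width: 0.5
```

Emit:
{"op": "arm_command", "data": {
  "deltas": [
    [0,0,0.02,0,0,0],
    [0,0,0,0,0,0]
  ]
}}

```text
t: 6.58
position: [492.9, -206.6, 140.5]
orientation: [-0.28, 3.129, -0.0]
wrist_force: [-0.7, -0.4, 3.0]
gripper_width: 0.3
```

Emit:
{"op": "arm_command", "data": {
  "deltas": [
    [0,0,0.02,0,0,0],
    [0,0,0,0,0,0]
  ]
}}

```text
t: 6.75
position: [492.9, -206.5, 139.9]
orientation: [0.28, -3.129, 0.0]
wrist_force: [-0.9, -0.4, 4.8]
gripper_width: 0.8
```

Emit:
{"op": "arm_command", "data": {
  "deltas": [
    [0,0,0.02,0,0,0],
    [0,0,0,0,0,0]
  ]
}}

```text
t: 6.92
position: [492.9, -206.5, 139.4]
orientation: [0.28, -3.129, 0.0]
wrist_force: [-1.1, -1.1, 3.0]
gripper_width: 0.3
```

Emit:
{"op": "arm_command", "data": {
  "deltas": [
    [0,0,0.02,0,0,0],
    [0,0,0,0,0,0]
  ]
}}

```text
t: 7.08
position: [492.9, -206.6, 138.9]
orientation: [0.28, -3.129, 0.0]
wrist_force: [-0.9, -0.8, 4.2]
gripper_width: 0.5
```

Emit:
{"op": "arm_command", "data": {
  "deltas": [
    [0,0,0.02,0,0,0],
    [0,0,0,0,0,0]
  ]
}}

```text
t: 7.25
position: [492.9, -206.5, 138.4]
orientation: [0.28, -3.129, 0.0]
wrist_force: [-1.2, -0.2, 3.6]
gripper_width: 0.5
```

Emit:
{"op": "arm_command", "data": {
  "deltas": [
    [0,0,0.02,0,0,0],
    [0,0,0,0,0,0]
  ]
}}

```text
t: 7.42
position: [492.9, -206.6, 137.9]
orientation: [-0.28, 3.129, -0.0]
wrist_force: [-1.0, 0.2, 4.4]
gripper_width: 0.4
```

```bash
python3 - <<'E'
from h import *
w=robot.camera('side');cv2.imwrite('pics/s3.png',cv2.resize(w['color'][100:240,260:420,::-1],None,fx=4,fy=4))
E
```

```text
(no output)
```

View pics/s3.png

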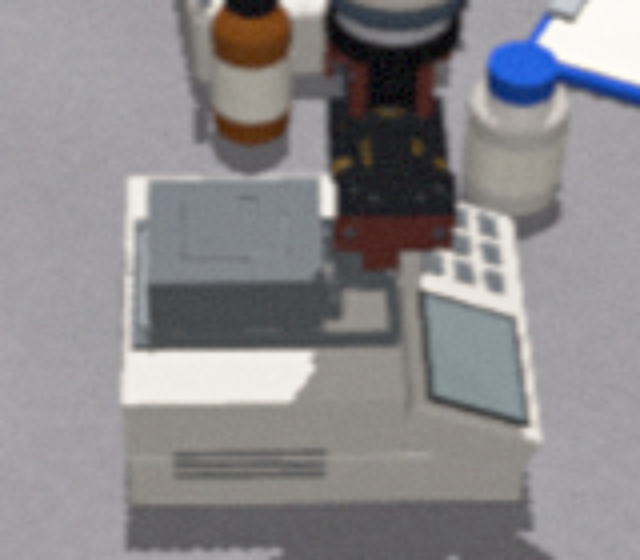

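Hood still shut. Tiny steps from here.

Emit:
{"op": "arm_command", "data": {
  "deltas": [
    [0,0,0.016,0,0,0],
    [0,0,0,0,0,0]
  ]
}}

```text
t: 7.63
position: [492.9, -206.5, 137.5]
orientation: [-0.28, 3.129, -0.0]
wrist_force: [-1.1, -0.2, 3.4]
gripper_width: 0.4
```

Emit:
{"op": "arm_command", "data": {
  "deltas": [
    [0,0,0.012,0,0,0],
    [0,0,0,0,0,0]
  ]
}}

```text
t: 7.8
position: [492.9, -206.5, 137.2]
orientation: [-0.28, 3.129, -0.0]
wrist_force: [-0.9, -0.2, 4.7]
gripper_width: 0.6
```

```bash
python3 - <<'E'
from h import *
w=robot.camera('side');cv2.imwrite('pics/s4.png',cv2.resize(w['color'][100:240,260:420,::-1],None,fx=4,fy=4))
E
```

```text
(no output)
```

View pics/s4.png

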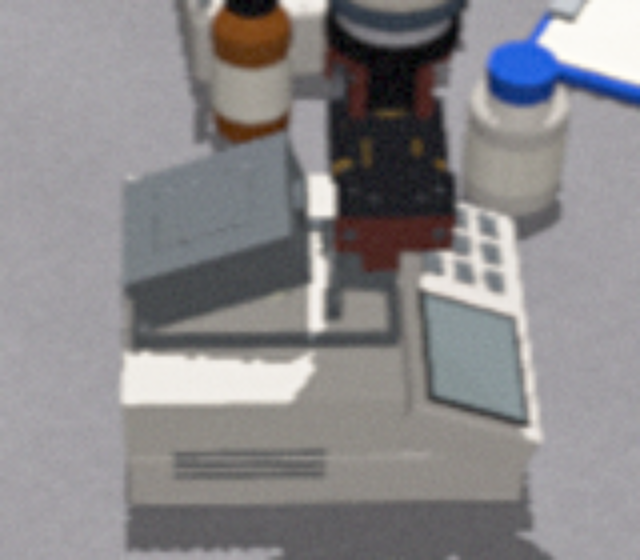

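The latch has let go and the hood is rising clear of the gripper. Holding still until it's fully up.

Emit:
{"op": "arm_command", "data": {
  "deltas": [
    [0,0,0,0,0,0],
    [0,0,0,0,0,0],
    [0,0,0,0,0,0],
    [0,0,0,0,0,0],
    [0,0,0,0,0,0],
    [0,0,0,0,0,0],
    [0,0,0,0,0,0],
    [0,0,0,0,0,0],
    [0,0,0,0,0,0],
    [0,0,0,0,0,0]
  ]
}}

```text
t: 8.68
position: [492.9, -206.5, 137.2]
orientation: [-0.28, 3.129, -0.0]
wrist_force: [-1.9, 0.3, 4.0]
gripper_width: 0.6
```

Emit:
{"op": "arm_command", "data": {
  "deltas": [
    [0,0,0,0,0,0],
    [0,0,0,0,0,0],
    [0,0,0,0,0,0],
    [0,0,0,0,0,0],
    [0,0,0,0,0,0],
    [0,0,0,0,0,0],
    [0,0,0,0,0,0],
    [0,0,0,0,0,0],
    [0,0,0,0,0,0],
    [0,0,0,0,0,0]
  ]
}}

```text
t: 9.52
position: [492.9, -206.5, 137.2]
orientation: [-0.28, 3.129, -0.0]
wrist_force: [-0.5, -0.9, 4.2]
gripper_width: 0.4
```

Emit:
{"op": "arm_command", "data": {
  "deltas": [
    [0,0,-0.2,0,0,0],
    [0,0,-0.4,0,0,0],
    [0,0,-0.6,0,0,0],
    [0.2,0,-1,0,0,0],
    [0.3,0,-1,0,0,0],
    [0.3,0,-1,0,0,0],
    [0,0,0,0,0,0],
    [0,0,0,0,0,0]
  ]
}}

```text
t: 10.18
position: [473.5, -210.3, 243.9]
orientation: [-0.279, 3.126, -0.002]
wrist_force: [-0.7, -0.2, -0.4]
gripper_width: 0.4
```

```bash
python3 - <<'E'
from h import *
print(robot.read_state()['position'])
for n in('side','wrist'):
    w=robot.camera(n);im=w['color'][:,:,::-1];cv2.imwrite(f'pics/{n}5.png',im)
    if n=='side': cv2.imwrite('pics/side5z.png',cv2.resize(im[80:240,240:420],None,fx=4,fy=4))
E
```

```text
[ 473.54855064 -210.31631739  243.94864284]
```

View pics/side5z.png

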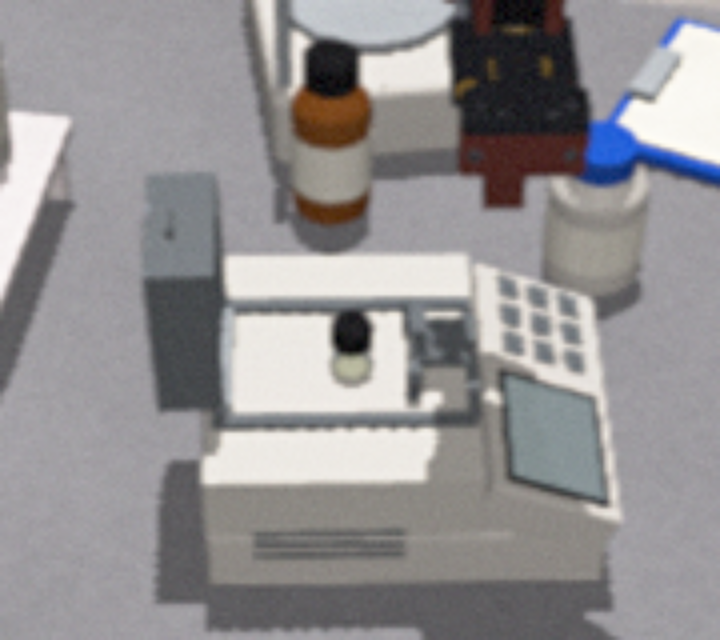

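View pics/wrist5.png

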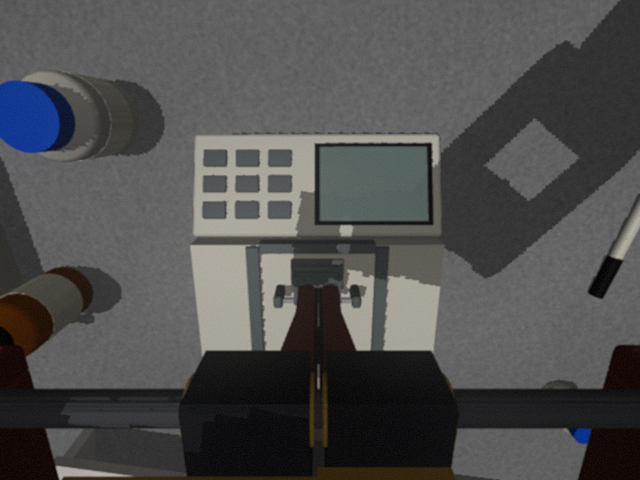

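Hood is fully up, with the vial's black cap at side pixel ≈(328,162). Measuring it in both views.

```bash
python3 - <<'E'
from h import *
P=np.array([526.4,-201.0,0]);Rp=Ro.from_euler('z',10,degrees=True).as_matrix()
print('cell nominal',P+Rp@np.array([30,0,128]))
for n in('side','top'):
    w=robot.camera(n);im=w['color']
    c=proj(w,P+Rp@np.array([30,0,120]))[0];x,y=c.round().astype(int)
    m=np.zeros(im.shape[:2],np.uint8);m[y-9:y+10,x-9:x+10]=255
    m&=(im.max(2)<45).astype(np.uint8)*255
    k,l,st,ce=cv2.connectedComponentsWithStats(m);i=1+st[1:,4].argmax();print(n,c,st[i],ce[i],'mid cap',cast(w,*ce[i],120))
    cv2.imwrite(f'pics/{n}6.png',cv2.resize(im[y-40:y+40,x-50:x+50,::-1],None,fx=6,fy=6))
    np.save(n+'6.npy',w,allow_pickle=True)
E
```

```text
cell nominal [ 555.94423259 -195.79055467  128.        ]
side [327.25228933 162.67145798] [324 158   8  10  68] [327.48529412 162.92647059] mid cap [[ 555.2560756  -194.99053331  120.        ]]
top [378.3092894  226.23007465] [374 223   8   7  36] [377.22222222 225.5       ] mid cap [[ 557.96204056 -192.84241532  120.        ]]
```

View pics/top6.png

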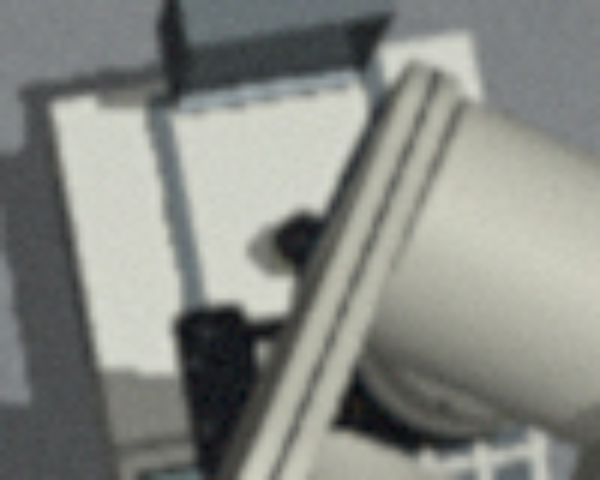

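```bash
python3 - <<'E'
from h import *
dev([555.6,-195.5,165],190)
E
```

```text
pos [ 472.7 -209.7  241.1] shift units [-3.37 -0.03  3.04] turn units [ 0.001 -0.002  0.004] deg [ 0.1 -0.1  0.2] F [-0.2   0.42  1.27]
```

Emit:
{"op": "arm_command", "data": {
  "deltas": [
    [-0.84,0,0,0,0,0],
    [-0.84,0,0,0,0,0],
    [-0.84,0,0,0,0,0],
    [-0.84,-0.03,0,0,0,0.004],
    [0,0,0.8,0,0,0],
    [0,0,0.8,0,0,0],
    [0,0,0.8,0,0,0],
    [0,0,0.6,0,0,0],
    [0,0,0,0,0,0],
    [0,0,0,0,0,0]
  ],
  "claw": -0.14
}}

```text
t: 11.22
position: [555.2, -195.5, 165.6]
orientation: [0.273, -3.126, -0.003]
wrist_force: [-0.9, -0.2, 0.3]
gripper_width: 49.9
```

```bash
python3 - <<'E'
from h import *
dev([555.6,-195.5,126],190);s=robot.read_state();print(s['gripper_width'])
for n in('side','wrist'):
    w=robot.camera(n);im=w['color'][:,:,::-1];cv2.imwrite(f'pics/{n}7.png',im)
    if n=='side': cv2.imwrite('pics/side7z.png',cv2.resize(im[80:240,240:420],None,fx=4,fy=4))
print(proj(w,[[555.6,-195.5,128],[555.6,-195.5,96]]))
E
```

```text
pos [ 555.2 -195.5  165.6] shift units [-0.02 -0.01  1.58] turn units [ 0.002 -0.003 -0.   ] deg [ 0.1 -0.2 -0. ] F [-0.94 -0.17  0.29]
49.908430057813725
[[319.45039494 293.75566565]
 [319.30370185 269.87799003]]
```

View pics/side7z.png

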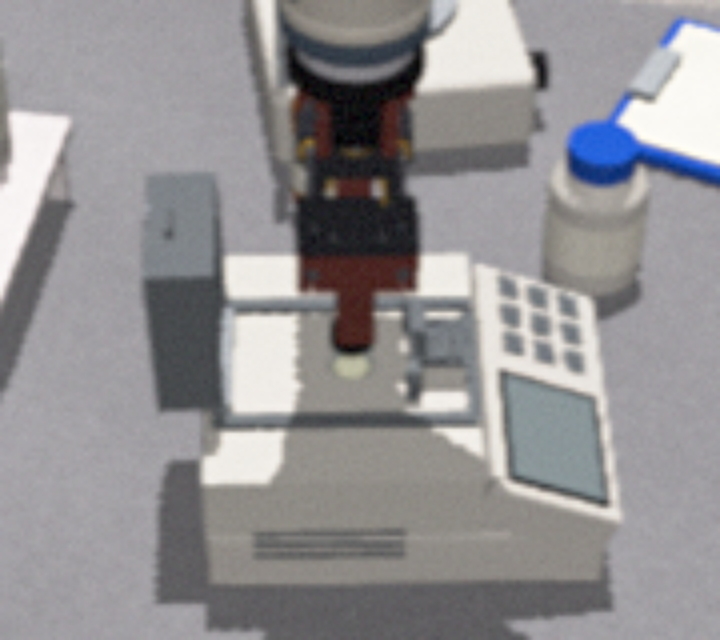

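View pics/wrist7.png

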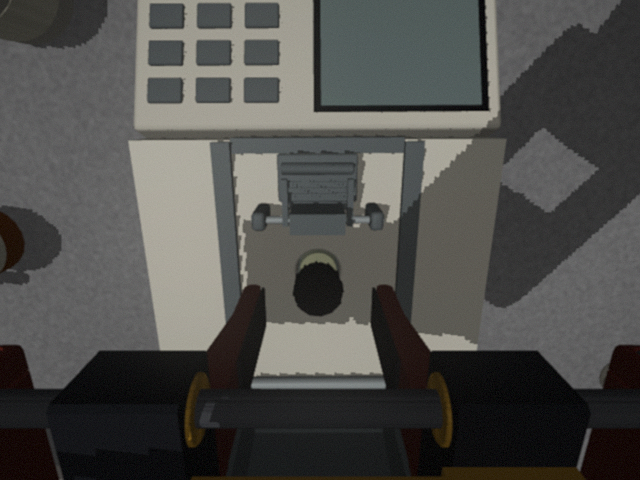

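Cap sits centred between the jaws at wrist pixel (318,289), as predicted. Descending and gripping.

Emit:
{"op": "arm_command", "data": {
  "deltas": [
    [0,0,0.4,0,0,0],
    [0,0,0.4,0,0,0],
    [0,0,0.4,0,0,0],
    [0,0,0.2,0,0,0],
    [0,0,0.1,0,0,0],
    [0,0,0.07,0,0,0],
    [0,0,0,0,0,0],
    [0,0,0,0,0,0]
  ]
}}

```text
t: 11.98
position: [556.1, -196.0, 128.1]
orientation: [-0.273, 3.129, -0.0]
wrist_force: [-0.1, 0.2, 0.5]
gripper_width: 50.2
```

Emit:
{"op": "arm_command", "data": {
  "deltas": [
    [0,0,0,0,0,0],
    [0,0,0,0,0,0],
    [0,0,0,0,0,0],
    [0,0,0,0,0,0],
    [0,0,0,0,0,0],
    [0,0,0,0,0,0],
    [0,0,0,0,0,0],
    [0,0,0,0,0,0]
  ],
  "claw": 1,
  "squeeze": 10
}}

```text
t: 12.65
position: [556.1, -195.9, 128.2]
orientation: [-0.273, 3.129, -0.0]
wrist_force: [-0.6, -0.1, 2.7]
gripper_width: 24.7
```

Emit:
{"op": "arm_command", "data": {
  "deltas": [
    [0,0,-0.1,0,0,0],
    [0,0,-0.2,0,0,0],
    [0,0,-0.3,0,0,0],
    [0,0,-0.5,0,0,0],
    [0,0,-0.5,0,0,0],
    [0,0,-0.5,0,0,0],
    [0,0,-0.5,0,0,0],
    [0,0,-0.4,0,0,0],
    [0,0,-0.3,0,0,0],
    [0,0,0,0,0,0]
  ]
}}

```text
t: 13.48
position: [557.0, -196.3, 212.7]
orientation: [-0.273, 3.127, -0.002]
wrist_force: [0.8, -0.4, -0.1]
gripper_width: 24.5
```

```bash
python3 - <<'E'
from h import *
s=robot.read_state();print(s['gripper_width'],s['joints'].round(2))
for a in(160,163,165): dev([485,278,211],a)
for n in('side','wrist'):
    w=robot.camera(n);im=w['color'][:,:,::-1];cv2.imwrite(f'pics/{n}8.png',im)
    if n=='side': cv2.imwrite('pics/side8z.png',cv2.resize(im[60:220,240:420],None,fx=4,fy=4))
E
```

```text
24.458061818081394 [-0.36  0.41  1.74 -0.    0.99 -2.1 ]
pos [ 557.  -196.3  212.7] shift units [-0.45 19.18  0.04] turn units [-0.001  0.003  0.5  ] deg [-0.1  0.2 30. ] F [ 0.84 -0.42 -0.09]
pos [ 557.  -196.3  212.7] shift units [-0.45 19.18  0.04] turn units [-0.001  0.003  0.45 ] deg [-0.1  0.2 27. ] F [ 0.84 -0.42 -0.09]
pos [ 557.  -196.3  212.7] shift units [-0.45 19.18  0.04] turn units [-0.001  0.003  0.416] deg [-0.1  0.2 25. ] F [ 0.84 -0.42 -0.09]
```

View pics/side8z.png

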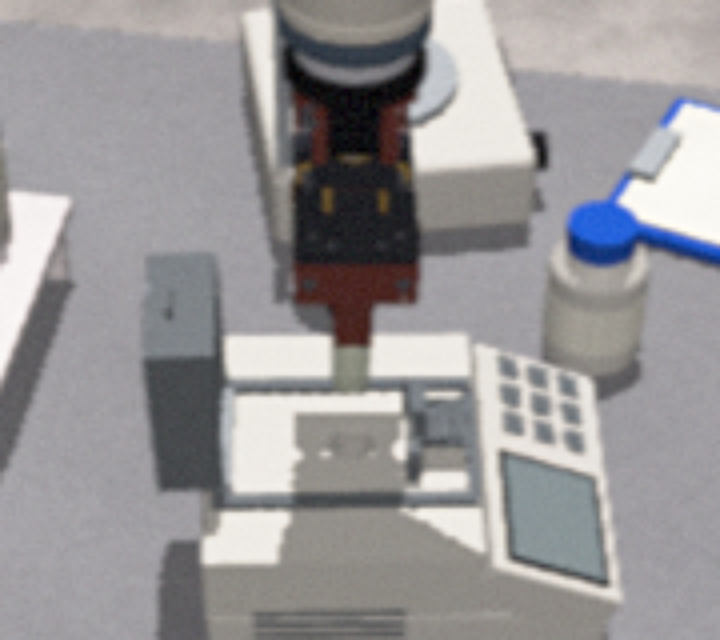

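View pics/wrist8.png

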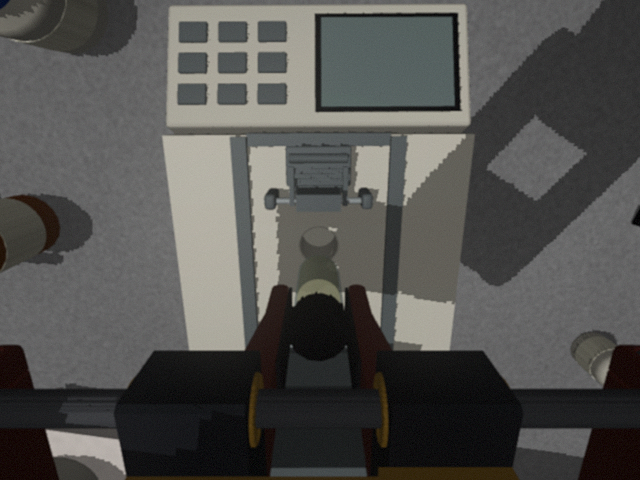

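```bash
python3 - <<'E'
from h import *
O=np.array([484.5,277.3]);d=np.array([np.cos(np.radians(-16.6)),np.sin(np.radians(-16.6))])
for n in('side','top'):
    w=robot.camera(n);im=cv2.imread(f'pics/{n}0.png');out=[]
    for k in(-80,-40,40,80):
        X=np.r_[O+d*k,75];x,y=proj(w,X)[0].round().astype(int)
        m=np.zeros(im.shape[:2],np.uint8);m[y-9:y+10,x-9:x+10]=255
        m&=(im.max(2)<50).astype(np.uint8)*255
        kk,l,st,ce=cv2.connectedComponentsWithStats(m);i=1+st[1:,4].argmax()
        out.append(cast(w,*ce[i],75 if n=='side' else 80)[0][:2])
    out=np.array(out);e=out[3]-out[0];print(n,out.round(1).tolist(),'mean',out.mean(0).round(1),'yaw',np.degrees(np.arctan2(e[1],e[0])),np.linalg.norm(e))
    # orange top face centroid of hole-less rack
E
```

```text
side [[406.1, 302.8], [444.7, 291.2], [521.2, 268.9], [559.5, 257.0]] mean [482.9 280. ] yaw -16.609957954692053 160.03224911517344
top [[408.2, 301.0], [446.2, 289.6], [522.4, 267.2], [560.6, 255.7]] mean [484.4 278.4] yaw -16.563190925430913 159.05353113170892
```

Emit:
{"op": "arm_command", "data": {
  "deltas": [
    [0,0.4,0,0,0,0],
    [0,0.8,0,0,0,0],
    [0,0.9,0,0,0,0],
    [0,0.9,0,0,0,0],
    [0,0.9,0,0,0,0],
    [0,0.9,0,0,0,0],
    [0,0.9,0,0,0,0],
    [0,0.9,0,0,0,0],
    [0,0.9,0,0,0,0],
    [0,0.9,0,0,0,0]
  ]
}}

```text
t: 14.52
position: [518.6, 12.5, 209.9]
orientation: [0.273, -3.128, -0.0]
wrist_force: [-0.2, -0.3, -0.8]
gripper_width: 24.6
```

Emit:
{"op": "arm_command", "data": {
  "deltas": [
    [0,0.9,0,0,0,0],
    [0,0.9,0,0,0,0],
    [0,0.9,0,0,0,0],
    [0,0.9,0,0,0,0],
    [0,0.9,0,0,0,0],
    [0,0.9,0,0,0,0],
    [0,0.9,0,0,0,0],
    [0,0.9,0,0,0,0],
    [0,0.9,0,0,0,0],
    [0,0.9,0,0,0,0]
  ]
}}

```text
t: 15.35
position: [479.4, 233.8, 209.8]
orientation: [0.273, -3.128, 0.001]
wrist_force: [0.2, -0.0, -1.1]
gripper_width: 24.6
```

Emit:
{"op": "arm_command", "data": {
  "deltas": [
    [-0.45,0.8,0,0,0,0],
    [0,0.5,0,0,0,0],
    [0,0.3,0,0,0,0],
    [0,0,0,0,0,0.088],
    [0,0,0,0,0,0.088],
    [0,0,0,0,0,0.088],
    [0,0,0,0,0,0.088],
    [0,0,0,0,0,0.088],
    [0,0,0,0,0,0],
    [0,0,0,0,0,0]
  ]
}}

```text
t: 16.18
position: [484.3, 273.3, 210.2]
orientation: [-0.445, -3.109, 0.001]
wrist_force: [-0.1, 0.1, -0.6]
gripper_width: 25.0
```

```bash
python3 - <<'E'
from h import *
s=robot.read_state();print(s['t'],s['gripper_width'],s['joints'].round(2))
dev([484,278.7,155],163.4)
E
```

```text
16.1833 25.02817909009742 [ 0.49  0.37  1.81 -0.    0.96 -0.79]
pos [484.3 273.3 210.2] shift units [0.07 0.21 2.21] turn units [-0.001 -0.001  0.005] deg [-0.  -0.   0.3] F [-0.09  0.11 -0.57]
```

Emit:
{"op": "arm_command", "data": {
  "deltas": [
    [0.07,0.21,0,0,0,0.005],
    [0,0,0.5,0,0,0],
    [0,0,0.6,0,0,0],
    [0,0,0.6,0,0,0],
    [0,0,0.6,0,0,0],
    [0,0,0.5,0,0,0],
    [0,0,0.4,0,0,0],
    [0,0,0.2,0,0,0],
    [0,0,0,0,0,0],
    [0,0,0,0,0,0]
  ]
}}

```text
t: 17.02
position: [484.7, 279.5, 125.6]
orientation: [-0.456, -3.108, 0.0]
wrist_force: [-0.4, -0.3, 0.2]
gripper_width: 24.5
```

```bash
python3 - <<'E'
from h import *
dev([484,278.7,125],163.4)
for n in('side','wrist','top'):
    w=robot.camera(n);im=w['color'][:,:,::-1];cv2.imwrite(f'pics/{n}9.png',im)
    np.savez(f'{n}9.npz',**{k:w[k] for k in 'KRt'})
    if n=='side': cv2.imwrite('pics/side9z.png',cv2.resize(im[280:420,240:400],None,fx=5,fy=5,interpolation=cv2.INTER_CUBIC))
E
```

```text
pos [484.7 279.5 125.6] shift units [ 0.02 -0.04  0.02] turn units [-0.    -0.    -0.002] deg [-0.  -0.  -0.1] F [-0.38 -0.34  0.21]
```

View pics/side9z.png

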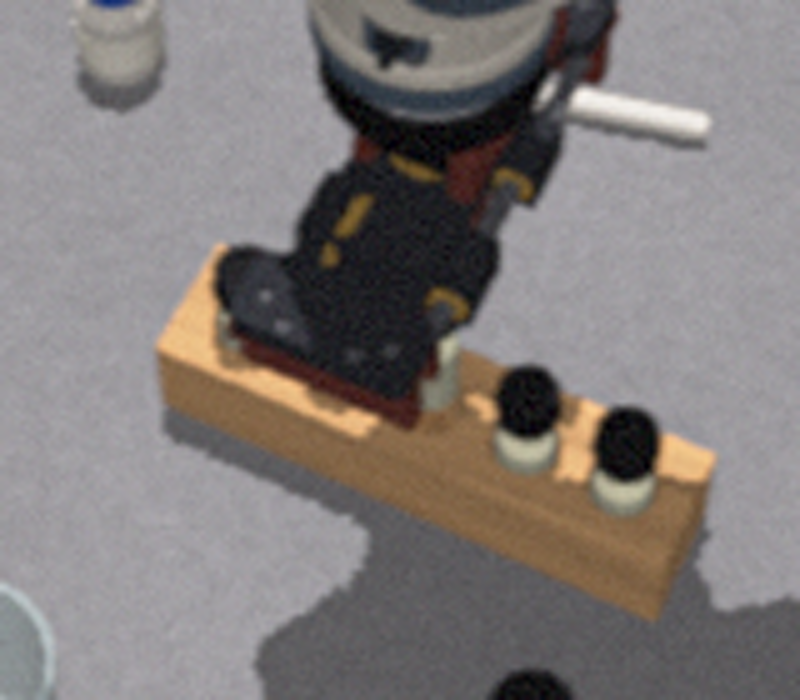

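View pics/wrist9.png

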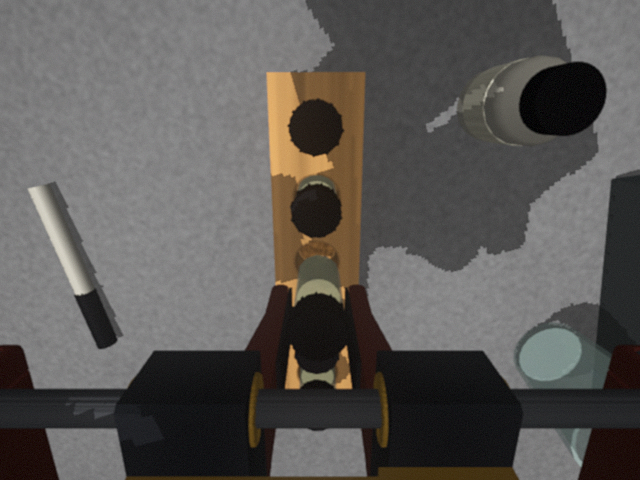

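```bash
python3 - <<'E'
from h import *
w=dict(np.load('wrist9.npz'));im=cv2.imread('pics/wrist9.png')
m=(im.max(2)<48).astype(np.uint8)*255
R=Ro.from_euler('z',-16.6,degrees=True).as_matrix()
O=np.array([484.0,278.7,0])
for n,(x0,x1,y0,y1),z in(('m80',(280,350,95,158),77),('m40',(285,350,182,240),77)):
    a=np.zeros_like(m);a[y0:y1,x0:x1]=m[y0:y1,x0:x1]
    k,l,st,ce=cv2.connectedComponentsWithStats(a);i=1+st[1:,4].argmax();p=cast(w,*ce[i],z)[0]
    print(n,st[i],ce[i].round(1),'rack frame',(R.T@(p-O)).round(1))
for v,u in((72,266),(72,365)): print('rack end corner',(R.T@(cast(w,u,v,45)[0]-O)).round(1))
# held cap: bounding
print('held cap mid',(R.T@(cast(w,317.5,331,117)[0]-O)).round(1))
cv2.imwrite('pics/w9z.png',cv2.resize(im[220:390,250:390],None,fx=4,fy=4,interpolation=cv2.INTER_CUBIC))
for k in(0,): 
    t=np.linspace(0,2*np.pi,8,endpoint=False);print(proj(w,O+(R@np.c_[13.5*np.cos(t),13.5*np.sin(t),45+0*t].T).T).round(0).tolist())
E
```

```text
m80 [ 289   99   54   57 2241] [315.7 127. ] rack frame [-80.   0.  77.]
m40 [ 291  184   50   53 2056] [315.9 210.6] rack frame [-40.1  -0.1  77. ]
rack end corner [-107.1  -26.2   45. ]
rack end corner [-106.9   25.8   45. ]
held cap mid [  4.    0.7 117. ]
[[317.0, 283.0], [332.0, 277.0], [339.0, 262.0], [332.0, 248.0], [317.0, 242.0], [301.0, 248.0], [295.0, 263.0], [301.0, 277.0]]
```

View pics/w9z.png

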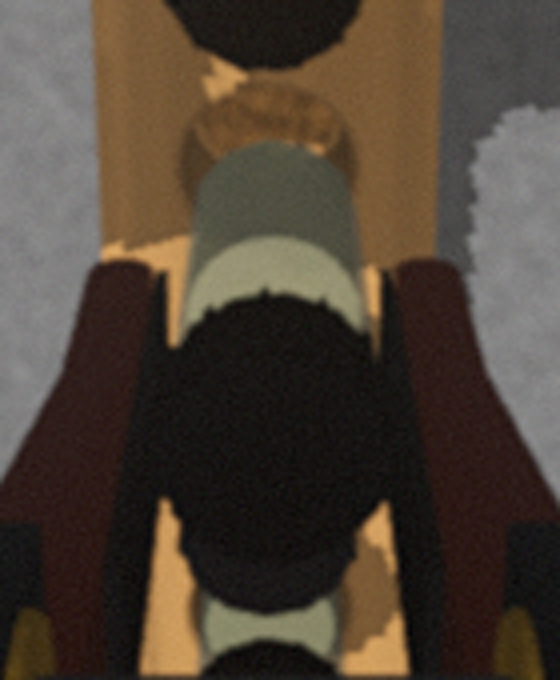

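```bash
python3 - <<'E'
from h import *
w=dict(np.load('wrist9.npz'));R=Ro.from_euler('z',-16.6,degrees=True).as_matrix()
T=np.array([484.7,279.5,0])
for r,z in((9.5,55.4),(12,57.9),(12,109),(12.5,109.4),(12.5,125.4)):
    print(r,z,((proj(w,T+(R@np.array([[-r,0,z],[0,r,z],[0,-r,z],[r,0,z]]).T).T)-[250,220])*4).round(0).tolist())
E
```

```text
9.5 55.4 [[273.0, 138.0], [338.0, 198.0], [208.0, 199.0], [273.0, 258.0]]
12 57.9 [[273.0, 127.0], [356.0, 205.0], [190.0, 205.0], [273.0, 281.0]]
12 109 [[273.0, 282.0], [379.0, 378.0], [167.0, 379.0], [273.0, 472.0]]
12.5 109.4 [[273.0, 279.0], [384.0, 380.0], [162.0, 381.0], [273.0, 477.0]]
12.5 125.4 [[272.0, 348.0], [395.0, 457.0], [151.0, 458.0], [273.0, 562.0]]
```

Emit:
{"op": "arm_command", "data": {
  "deltas": [
    [0.09,-0.04,0,0,0,0],
    [0,0,0.2,0,0,0],
    [0,0,0,0,0,0],
    [0,0,0,0,0,0]
  ]
}}

```text
t: 17.5
position: [481.9, 278.9, 120.3]
orientation: [-0.457, -3.108, 0.0]
wrist_force: [0.7, 0.9, -0.7]
gripper_width: 24.6
```

```bash
python3 - <<'E'
from h import *
dev([484,278.7,125],163.4)
w=robot.camera('wrist');im=w['color'][:,:,::-1].copy()
s=robot.read_state();T=s['position']*[1,1,0];zf=s['position'][2]-70.2
R=Ro.from_euler('z',-16.6,degrees=True).as_matrix();O=np.array([484.0,278.7,0])
big=cv2.resize(im[220:390,250:390],None,fx=4,fy=4,interpolation=cv2.INTER_CUBIC);cv2.imwrite('pics/w10.png',big)
t=np.linspace(0,2*np.pi,60)
def dr(C,r,z,col):
    q=(proj(w,C+(R@np.c_[r*np.cos(t),r*np.sin(t),z+0*t].T).T)-[250,220])*4+2
    cv2.polylines(big,[q.astype(np.int32)],True,col,1)
dr(O,13.5,45,(0,255,0));dr(T,9.5,zf,(255,0,0));dr(T,12,zf+2.5,(255,255,0));dr(T,12,zf+54,(0,0,255));dr(T,12.5,zf+70,(255,0,255))
cv2.imwrite('pics/w10o.png',np.hstack([cv2.imread('pics/w10.png'),big])[:600,:][:, :1120]); cv2.imwrite('pics/w10o.png',cv2.resize(np.hstack([cv2.imread('pics/w10.png'),big]),(790,480)))
E
```

```text
pos [481.9 278.9 120.3] shift units [-0.08  0.01 -0.19] turn units [-0.    -0.    -0.002] deg [-0.  -0.  -0.1] F [ 0.66  0.94 -0.7 ]
```

View pics/w10o.png

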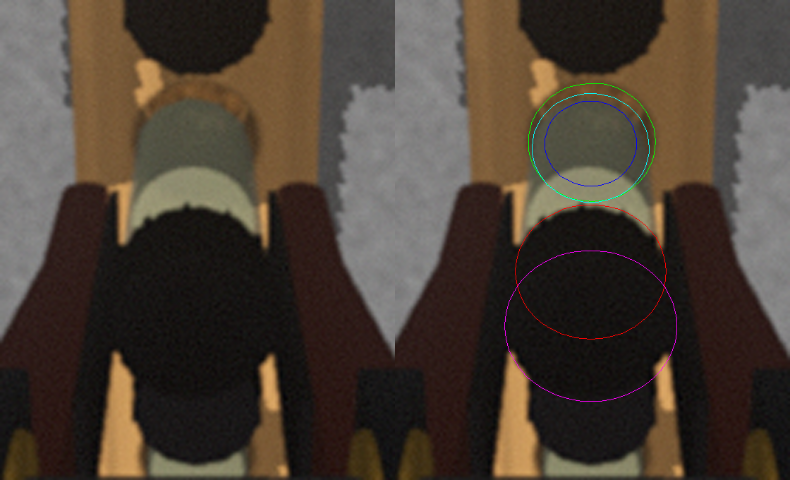

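Emit:
{"op": "arm_command", "data": {
  "deltas": [
    [-0.04,0,0,0,0,0],
    [0,0,0.1,0,0,0],
    [0,0,0.1,0,0,0],
    [0,0,0.1,0,0,0],
    [0,0,0,0,0,0]
  ]
}}

```text
t: 17.97
position: [482.8, 278.5, 112.3]
orientation: [-0.457, -3.107, 0.001]
wrist_force: [-0.7, 0.0, 0.4]
gripper_width: 24.9
```

Emit:
{"op": "arm_command", "data": {
  "deltas": [
    [0,0,0.08,0,0,0],
    [0,0,0.08,0,0,0],
    [0,0,0,0,0,0]
  ]
}}

```text
t: 18.22
position: [482.9, 278.7, 108.6]
orientation: [-0.457, -3.108, 0.001]
wrist_force: [0.6, 0.4, 0.2]
gripper_width: 24.8
```

Emit:
{"op": "arm_command", "data": {
  "deltas": [
    [0,0,0.1,0,0,0],
    [0,0,0.1,0,0,0],
    [0,0,0.1,0,0,0],
    [0,0,0.1,0,0,0],
    [0,0,0,0,0,0]
  ]
}}

```text
t: 18.63
position: [482.8, 278.6, 98.4]
orientation: [-0.457, -3.107, 0.001]
wrist_force: [-0.4, -0.1, -0.0]
gripper_width: 24.6
```

Emit:
{"op": "arm_command", "data": {
  "deltas": [
    [0,0,0.1,0,0,0],
    [0,0,0.1,0,0,0],
    [0,0,0.1,0,0,0],
    [0,0,0.1,0,0,0],
    [0,0,0,0,0,0]
  ]
}}

```text
t: 19.05
position: [482.9, 278.6, 88.4]
orientation: [-0.457, -3.107, 0.001]
wrist_force: [-0.4, -0.2, -0.2]
gripper_width: 24.3
```

Foot about 5 mm above the floor; feeling down the rest in small steps.

Emit:
{"op": "arm_command", "data": {
  "deltas": [
    [0,0,0.04,0,0,0],
    [0,0,0.04,0,0,0],
    [0,0,0.04,0,0,0],
    [0,0,0,0,0,0]
  ]
}}

```text
t: 19.38
position: [483.1, 278.7, 85.9]
orientation: [-0.457, -3.108, 0.0]
wrist_force: [-1.6, -0.5, -0.9]
gripper_width: 24.7
```

Emit:
{"op": "arm_command", "data": {
  "deltas": [
    [0,0,0.03,0,0,0],
    [0,0,0,0,0,0],
    [0,0,0,0,0,0]
  ]
}}

```text
t: 19.63
position: [483.2, 278.8, 85.2]
orientation: [-0.457, -3.108, -0.0]
wrist_force: [0.9, -0.5, -0.9]
gripper_width: 24.8
```

Emit:
{"op": "arm_command", "data": {
  "deltas": [
    [0,0,0.03,0,0,0],
    [0,0,0,0,0,0],
    [0,0,0,0,0,0]
  ]
}}

```text
t: 19.88
position: [483.1, 278.8, 84.5]
orientation: [-0.457, -3.108, 0.0]
wrist_force: [0.6, -0.6, -0.8]
gripper_width: 24.9
```

Emit:
{"op": "arm_command", "data": {
  "deltas": [
    [0,0,0.02,0,0,0],
    [0,0,0,0,0,0],
    [0,0,0,0,0,0]
  ]
}}

```text
t: 20.13
position: [483.1, 278.8, 83.9]
orientation: [-0.457, -3.108, 0.0]
wrist_force: [0.0, -0.1, -0.6]
gripper_width: 24.8
```

Emit:
{"op": "arm_command", "data": {
  "deltas": [
    [0,0,0.02,0,0,0],
    [0,0,0,0,0,0],
    [0,0,0,0,0,0]
  ]
}}

```text
t: 20.38
position: [483.1, 278.8, 83.4]
orientation: [-0.457, -3.108, 0.0]
wrist_force: [0.4, -0.3, -0.3]
gripper_width: 24.9
```

Emit:
{"op": "arm_command", "data": {
  "deltas": [
    [0,0,0.02,0,0,0],
    [0,0,0,0,0,0],
    [0,0,0,0,0,0]
  ]
}}

```text
t: 20.63
position: [483.3, 278.8, 83.2]
orientation: [0.457, 3.108, 0.0]
wrist_force: [0.5, -0.2, 2.8]
gripper_width: 24.7
```

Contact felt at exactly the expected height (83.2). Releasing.

Emit:
{"op": "arm_command", "data": {
  "deltas": [
    [0,0,0,0,0,0],
    [0,0,0,0,0,0],
    [0,0,0,0,0,0],
    [0,0,0,0,0,0],
    [0,0,0,0,0,0]
  ],
  "claw": -0.14
}}

```text
t: 21.05
position: [483.1, 278.8, 82.9]
orientation: [-0.457, -3.108, 0.0]
wrist_force: [-1.0, -0.0, -0.3]
gripper_width: 49.7
```

Emit:
{"op": "arm_command", "data": {
  "deltas": [
    [0,0,-0.2,0,0,0],
    [0,0,-0.4,0,0,0],
    [0,0,-0.6,0,0,0],
    [0,0,-0.8,0,0,0],
    [0,0,-1,0,0,0],
    [0,0,-1,0,0,0],
    [0,0,-1,0,0,0],
    [0,0,0,0,0,0],
    [0,0,0,0,0,0]
  ]
}}

```text
t: 21.8
position: [484.0, 279.3, 210.3]
orientation: [0.457, 3.105, 0.004]
wrist_force: [0.8, -0.1, -0.3]
gripper_width: 50.0
```

```bash
python3 - <<'E'
from h import *
s=robot.read_state();print(s['t'],s['position'],s['gripper_width'])
for n in('side','wrist'):
    w=robot.camera(n);im=w['color'][:,:,::-1];cv2.imwrite(f'pics/{n}11.png',im)
E
```

```text
21.8 [484.00762701 279.25235986 210.25702331] 49.973856836571464
```

View pics/side11.png

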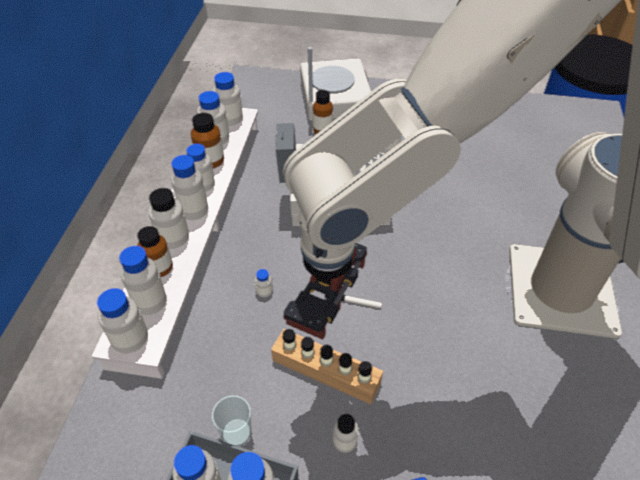

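View pics/wrist11.png

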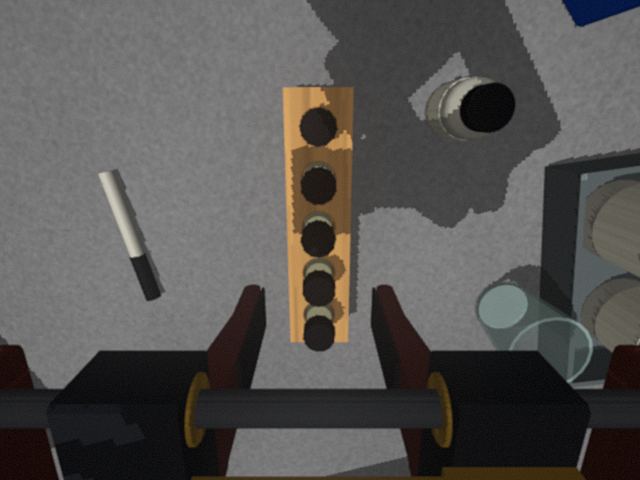

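The side view shows five vials level in the rack, with the new one at (326,355). The hood is still upright near (285,150), and the bystanders sit at their starting pixels. The wrist view shows the caps evenly spaced in line (col 318). The gripper is clear, so I'm handing in.

```bash
python3 - <<'E'
from h import *
print(robot.close_job())
E
```

```text
the job is handed in; nothing more can be done
None
```

The job is done and handed in after about 22 s of the 61 s allowed; the hand-in gave no verdict.

- **Tab and hood:** I pressed the tab down in small steps. It touched at a fingertip height of about 117 mm and let go after some 4.5 mm. The highest wrist force I read was 4.8 N. The hood rose by itself while the arm held still, and the side view showed it fully up.
- **Vial:** I gripped it by the cap at 10 N, lifted it straight out and lowered it into the rack's empty middle hole. It met the floor with 2.8 N, within 1 mm of the expected height, and I then released it and backed off upwards.
- **Last checks:** The vial stands in line and level with the other four, the hood is still open, and the gripper is about 100 mm clear of the vial. Everything I could see on the bench was where it started. I judged this by eye in the last side and wrist pictures and did not measure it; the arm hid part of the photometer and the white jar beside it.
- **Disagreements:** The top and side cameras differed by about 2 mm on the rack's position, which is within their calibration. I settled it with the wrist view before lowering the vial.

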